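# Dose two marked tubes on a shellfish-lab bench

## Task

Dose the two marked tubes in the red rack, the yellow-capped one first and then the blue-capped one: for each, slide the rack on its x-y stage so that the middle of the cap is right under the fixed needle, leave it at rest there, and then slide the grip on the sloping console until its white line is level with the mark of the tube's colour. Let go at the end, with the blue cap under the needle and the grip at the blue mark, and do not knock the other things on the bench about.

Things in the scene. Friction and masses are not known exactly. Their poses are not given: they have to be found in the camera images.
- stage: Grey base plate of the x-y stage, fixed, 220 mm (its x) by 260 mm (its y), 14 mm high over its rails. Origin at the centre of its underside; x points away from the robot, y to the robot's left, turned up to 0.25 rad. The rack slides along these two axes, with about 1.5 N of friction on each; it stays where it is left.
- stage_y (a joint): Position of the cross slide along the stage's y, m, -0.07 to 0.07; 0 = rack centred on the base plate.
- carrier (a joint): Position of the rack along the stage's x on the cross slide, m, -0.05 to 0.05; 0 = centred.
- rack_grip (a point): Centre of the top face of the black upright grip by which the rack is moved in both directions: a post 20 mm (stage x) by 24 mm (stage y), 62 mm tall, top 96 mm over the bench, on the rack carrier's tongue, 85 mm from the rack's centre towards the robot (25 mm clear of the rack). The red rack is 100 mm (x) by 144 mm (y); its caps reach 96 mm over the bench.
- yellow_cap (a point): Centre of the top of the yellow cap (21 mm diameter), 96 mm over the bench, 97 mm further in stage x and -36 mm in stage y from rack_grip. Moves with the rack.
- blue_cap (a point): Centre of the top of the blue cap (21 mm diameter), 96 mm over the bench, 121 mm further in stage x and +36 mm in stage y from rack_grip. Moves with the rack.
- needle_tip (a point): Tip of the fixed upright steel needle, 108 mm over the bench (12 mm above the caps). It hangs in a white holder (16 mm diameter) from an aluminium arm, 18 mm wide, 186 to 204 mm over the bench, that runs from 9 mm on the robot's side of the needle to a post 165 mm beyond it in stage x, 215 mm tall.
- console: Cream dosing console, fixed, at the robot's left. Origin on the bench under the middle of the slider's track. Its y runs along the track; its x points away from its open front, which faces the robot's right. The flat panel (180 mm up the slope, 250 mm along y) rises with x at 35 degrees and is 75 mm over the bench at x = 0; its outward normal is (-0.574, 0, 0.819) in this frame.
- guard_edge (a point): Middle of the front edge (aluminium strip, 9 mm high) of the clear splash guard, 192 mm over the bench. The level guard reaches back 136 mm in console x and 150 mm to each side in y, underside 188 mm over the bench, on two posts at the back. It bars the gripper from straight above the slider: tilt the tool about 35 degrees, along the panel's normal, in from the open front.
- dose (a joint): Position of the slider grip along the console's y, m, 0 to 0.16 (0.08 = the middle, y = 0). About 2 N of friction; it stays where it is left.
- dose_grip (a point): Centre of the outer end face of the dark slider grip, a block standing out square to the panel: 24 mm along the track (console y), 30 mm up the slope, its end 55 mm from the panel. A 3 mm white line runs over its middle. Moves with the grip.
- yellow_mark: Yellow flat arrow marker (14 mm wide, 60 mm long) lying on the panel just below the track, its tip pointing up at the track. Origin: on the console's x = 0 line at bench height, so its place along the console's y is the mark; axes as the console's. The slider is at the mark when dose_grip has the same console y.
- blue_mark: Blue arrow marker, the same as the yellow one. Which of the two is nearer to the slider's 0 end varies; they are at least 20 mm apart.
- oyster1: Loose oyster shell, about 100 mm long, 20 mm high, between console and stage. Leave it. Origin at the underside.
- oyster2: Loose oyster shell, about 90 mm long, 20 mm high. Leave it.
- reagent: Loose amber bottle, 62 mm diameter, 150 mm tall, to the right of the rack's grip. Leave it. Origin at the underside.
- jar: Loose glass jar, blue cap, 60 mm diameter, 75 mm tall, right of the stage. Leave it.
- shucker: Oyster knife with wooden handle lying on the bench on the robot's side of the stage, 180 mm long, 28 mm high. Leave it.
- tipbox: Purple tip box with clear lid, 78 by 118 mm, 68 mm high, beyond the console's far end. Leave it.
- beaker: Glass beaker, 76 mm diameter, 90 mm tall, beside the console's near end. Leave it.
There are look-alikes about, which are no part of the job. Leave any green look-alike of the part that bears needle_tip alone.

How it is judged:
By the outcome, as a careful person would: the job done as asked, in the order asked, and still so for the second after the job is handed in, with the robot touching nothing.
It also fails if it takes over 72 s, if anything falls off the work surface, if the arm or the gripper's body presses on something with over 40 N, if the wrist force passes 120 N, or if a joint passes its speed limit or range.

## Robot

A 6-joint arm with a two-finger parallel gripper is mounted at the origin on the work surface. World frame = base frame: x ahead of the robot, y to its left, z up, the work surface at z = 0. Lengths are in m, angles in rad, forces in N, time in s.
With the tool pointing down it reaches from about 0.25 to 0.725 m from the base axis. Payload 4 kg.
Tool frame: the origin (TCP) lies on the centre line of the jaws, within the pads' length; the fingertips stand ahead of it and the grasp point (between the pads) lies 11 mm behind it (bot.tip_extent is the z of the fingertips in the tool frame, in m); z points along the fingers, y is the direction in which the jaws open and shut (so a half turn about z gives the same grasp; the last joint's range is limited). The gripper opens to 85 mm and grips with 20 to 120 N. Pads are 22 mm wide; open, the fingers measure 114 mm over their backs; the gripper's body (76 mm by 85 mm) begins 54 mm behind the grasp point. The pads swing forward as they close: fully open they stand 13 mm farther back than shut.
Start: joints at [-1.349, 0.241, 0.005, 1.335, 0, 1.571], TCP at [0.11, -0.488, 0.212] pointing down, gripper open.
Joint ranges: [-2.72, 2.72], [-1.05, 1.87], [-1.09, 1.28], [-1.99, 2.15], [-1.42, 1.44], [-3.14, 3.14]. Speed limits (rad/s): [2.79, 2.79, 3.14, 3.14, 3.14, 3.14].

## Interface

Orientations are given as a unit quaternion [x, y, z, w].
In Python, from workcell import bot gives the robot as it stands.
- The arm moves only by the shell command python3 -m jog 'ROWS'. ROWS is JSON, a list that holds one entry, the list of rows, each a list of 7 numbers: the shift along the world's x, y, z in m, then the turn, a rotation vector about the world's x, y, z in degrees, then the closure in counts, from 0 (fully open) to 255 (shut). In form: [[[tx, ty, tz, ax, ay, az, fingers], ...]]. A call has 1 to 10 rows; each row is the pose to reach, as a shift and turn from the pose commanded when the call began; what a row does not reach only later rows make up. A row lasts 1/12 s, in which the tool goes at most 41.7 mm and 7.16 degrees, less where a joint would pass 70% of its speed; a pose out of reach is approached as far as the arm can. A call with a gripper value outside its range is refused whole. The fingers move at their own pace and stop on an object; the grip force is fixed at half the most. Time passes only in rows, so rows that repeat a pose let the fingers close. It gives the time, the measured TCP pose, the force and the opening at its end, in the units of the state.
- bot.get_obs(): the state, without advancing time (a new reading comes with each control period).
- bot.camera(name): name is "scene" or "top" or "wrist"; returns the picture (480x640x3 uint8, blue, green, red); there is no depth.
- bot.camera_model(name): a dict with "K" (3x3 intrinsics, pixels), "T" (4x4, takes a point from camera to world coordinates). Camera axes: x right, y down, z forward; pixel columns grow to the right and rows downward; lengths in m; the calibration is good to about 2 mm. A picture is of the moment at which its call begins: read the wrist's pose just before it. camera_model takes no time and is no camera call; for the wrist camera it gives the pose at the moment of the call.
- bot.job_done(): hands the job in, once; it reports no verdict.
The state is a dict: "clock": time; "joint_pos": joint angles; "joint_vel": joint speeds; "tau": joint torques, N m; "eef_pos": TCP position; "tool_rot": TCP orientation; "ft_force": force on the tool from outside, world axes, zero at the start; "ft_torque": the same for the moment, N m; "grip_width": finger opening in m.
Only numpy, scipy, OpenCV 4.12 (cv2) and the standard library are available. Lean on these libraries where they do the work, as an engineer would, in place of code of your own. Each camera call takes 0.05 s, during which the arm holds its last target. There are 200 camera calls.

## Working session

There is one attempt and no reset: what is moved stays moved. The work goes in short steps, Python scripts to look and compute and a shell command to move; the robot and the scene stay as the last step left them, time stands still between calls to the robot, and variables do not carry over. Pictures are saved under pics/ and viewed, about 8 in all and at most 12, crops included, and the job is handed in when it is done.

```bash
mkdir -p pics; ls
cat > h.py <<'E'
import numpy as np, cv2
from workcell import bot
def ray(cam,uv):
    K,T=np.array(cam["K"]),np.array(cam["T"])
    d=T[:3,:3]@np.linalg.inv(K)@np.array([uv[0],uv[1],1.]); return T[:3,3],d/np.linalg.norm(d)
def onz(cam,uv,z):
    o,d=ray(cam,uv); return o+d*(z-o[2])/d[2]
def tri(c1,u1,c2,u2):
    o1,d1=ray(c1,u1);o2,d2=ray(c2,u2)
    s=np.linalg.lstsq(np.c_[d1,-d2],o2-o1,rcond=None)[0]
    a,b=o1+s[0]*d1,o2+s[1]*d2; return (a+b)/2,np.linalg.norm(a-b)
def proj(cam,p):
    T=np.linalg.inv(np.array(cam["T"])); q=np.array(cam["K"])@(T[:3,:3]@p+T[:3,3]); return q[:2]/q[2]
E
python3 - <<'E'
from h import *
for n in("scene","top"):
    cv2.imwrite(f"pics/{n}0.png",bot.camera(n)); c=bot.camera_model(n); print(n,np.round(c["K"],1).tolist(),np.round(c["T"],3).tolist())
o=bot.get_obs(); print({k:np.round(v,3).tolist() for k,v in o.items()}, bot.tip_extent)
E
```

```text
pics
scene [[601.6, 0.0, 316.4], [0.0, 601.6, 240.5], [0.0, 0.0, 1.0]] [[0.132, 0.66, -0.74, 1.632], [0.991, -0.08, 0.106, -0.178], [0.011, -0.747, -0.665, 1.205], [0.0, 0.0, 0.0, 1.0]]
top [[602.9, 0.0, 321.6], [0.0, 602.9, 241.1], [0.0, 0.0, 1.0]] [[-0.009, -0.995, 0.097, 0.297], [-1.0, 0.011, 0.016, -0.008], [-0.017, -0.097, -0.995, 1.424], [0.0, 0.0, 0.0, 1.0]]
{'clock': 0.1, 'joint_pos': [-1.349, 0.241, 0.004, 1.335, -0.0, 1.571], 'joint_vel': [-0.001, -0.002, 0.002, 0.001, 0.0, -0.0], 'tau': [-0.0, -37.314, 25.301, 0.011, 0.0, 0.0], 'eef_pos': [0.11, -0.487, 0.212], 'tool_rot': [0.994, 0.111, -0.0, -0.001], 'ft_force': [-0.032, 0.208, 0.625], 'ft_torque': [-0.007, -0.012, -0.033], 'grip_width': 0.085} 0.008
```

View pics/top0.png

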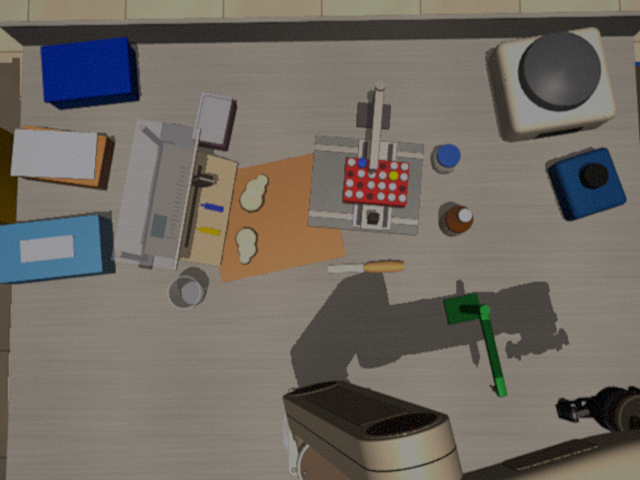

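View pics/scene0.png

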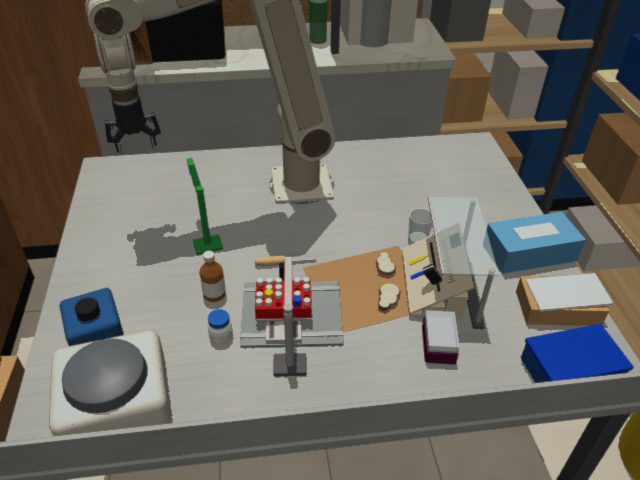

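The top view shows the black rack grip at (373,217), the yellow cap at (393,175), the blue cap at (362,163) and the needle arm end near (373,168). The slider grip is at (205,181), the blue mark at (211,208) and the yellow mark at (208,231).

Look-alikes:
- The green stand at (485,313), which has no white holder.
- The jar's blue cap at (447,156).
- The blue boxes.

I choose the caps in the red rack and the aluminium arm. Next is a close composite crop.

Run:
```python
from h import *
t=cv2.imread("pics/top0.png");s=cv2.imread("pics/scene0.png")
def crop(i,x,y,w,h): return cv2.resize(i[y:y+h,x:x+w],(400,300),interpolation=cv2.INTER_CUBIC)
cv2.imwrite("pics/crops.png",np.vstack([np.hstack([crop(t,305,80,160,160),][0:1]+[crop(t,110,120,160,120*1)]),np.hstack([crop(s,235,240,120,90),crop(s,390,190,120,90)])]))
```

```text
(no output)
```

View pics/crops.png

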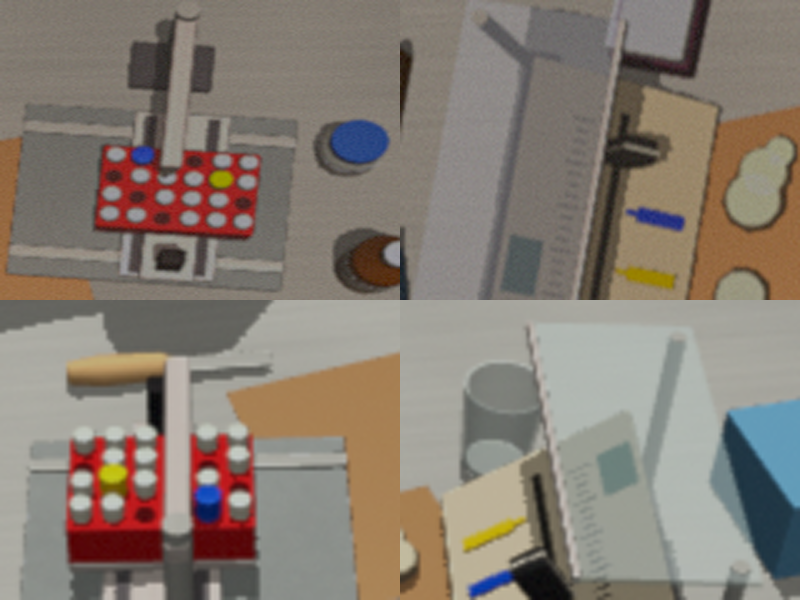

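The crops confirm the choice: yellow and blue caps in the rack on either side of the aluminium arm, the black post grip, and the slider beyond the blue mark under the guard's front strip.

Run:
```python
from h import *
ct,cs=bot.camera_model("top"),bot.camera_model("scene")
t=cv2.imread("pics/top0.png");s=cv2.imread("pics/scene0.png")
def blob(i,box,lo,hi):
    x,y,w,h=box; m=cv2.inRange(cv2.cvtColor(i[y:y+h,x:x+w],cv2.COLOR_BGR2HSV),lo,hi)
    n,l,st,c=cv2.connectedComponentsWithStats(m); k=1+np.argmax(st[1:,4]); return c[k]+[x,y],st[k].tolist(),l==k
Y=((20,120,90),(35,255,255));B=((108,120,60),(130,255,255))
for nm,bt,bs,c in(("ycap",(380,165,25,20),(260,285,20,25),Y),("bcap",(352,155,20,15),(290,285,15,25),B)):
    a,sa,_=blob(t,bt,*c);b,sb,_=blob(s,bs,*c); print(nm,a.round(1),b.round(1),sa,sb,onz(ct,a,.096).round(4),[v.round(4) for v in tri(ct,a,cs,b)])
r,_,m=blob(t,(335,150,80,62),(0,150,70),(8,255,255)); 
pts=np.argwhere(m)[:,::-1]+[335,150]; rc=cv2.minAreaRect(pts.astype(np.float32)); print("rack",rc,[onz(ct,p,.08).round(3).tolist() for p in cv2.boxPoints(rc)])
print("stage",[onz(ct,p,.014).round(3).tolist() for p in((315,136),(424,145),(418,234.7),(308,225))])
print("grip",onz(ct,(373.2,217.6),.096)); print("armend",onz(ct,(373.8,168),.204), "armfar",onz(ct,(379.5,87),.204))
print("guard",tri(ct,(198.8,128),cs,(442.5,272.5)),tri(ct,(179.5,268),cs,(429,197.5)))
g=[onz(ct,p,.196) for p in((198.8,128),(179.5,268))];print(g)
for nm,bt,bs,c in(("ym",(190,222,35,18),(400,250,30,20),Y),("bm",(195,198,35,18),(405,265,25,18),B)):
    a,sa,m=blob(t,bt,*c);b,sb,_=blob(s,bs,*c); p=np.argwhere(m)[:,::-1]; l=p[p[:,0].argmin()]+[bt[0],bt[1]]
    print(nm,a.round(1),b.round(1),"left",l,onz(ct,a,.05).round(4),[v.round(4) for v in tri(ct,a,cs,b)])
```

```text
ycap [392.8 175.4] [268.6 293. ] [9, 6, 9, 10, 73] [5, 4, 8, 10, 64] [ 0.5727 -0.147   0.096 ] [array([ 0.5743, -0.1476,  0.0883]), np.float64(0.0004)]
bcap [361.8 162.3] [297.  300.4] [6, 3, 9, 9, 65] [4, 11, 7, 10, 65] [ 0.6034 -0.0783  0.096 ] [array([ 0.6058, -0.0787,  0.0854]), np.float64(0.0004)]
rack ((375.5751647949219, 181.81544494628906), (62.93197250366211, 44.18129348754883), 5.042450904846191) [[0.519, -0.034, 0.08], [0.62, -0.044, 0.08], [0.605, -0.185, 0.08], [0.504, -0.174, 0.08]]
stage [[0.688, 0.028, 0.014], [0.662, -0.231, 0.014], [0.448, -0.212, 0.014], [0.473, 0.047, 0.014]]
grip [ 0.47807295 -0.1015398   0.096     ]
armend [ 0.56614438 -0.09698489  0.204     ] armfar [ 0.73746555 -0.11183601  0.204     ]
guard (array([0.65830426, 0.26717046, 0.1941497 ]), np.float64(0.00014074500736161854)) (array([0.36622976, 0.30992958, 0.19182055]), np.float64(0.01119218988423584))
[array([0.65774412, 0.26668504, 0.196     ]), array([0.36496548, 0.30318123, 0.196     ])]
ym [208.7 230.4] [417.1 259.5] left [196 227] [0.4591 0.274  0.05  ] [array([0.4593, 0.2747, 0.0487]), np.float64(0.0011)]
bm [213.1 207.1] [416.8 274.5] left [202 205] [0.5131 0.2641 0.05  ] [array([0.5134, 0.2629, 0.0449]), np.float64(0.0044)]
```

```bash
python3 -m jog '[[[0,0,0.17,0,0,0,0],[0,0,0.17,0,0,0,0],[0,0,0.17,0,0,0,0],[0,0,0.17,0,0,0,0],[0,0,0.17,0,0,0,0],[0.35,0.386,0.16,0,0,-18.4,0],[0.35,0.386,0.16,0,0,-18.4,0],[0.35,0.386,0.16,0,0,-18.4,0],[0.35,0.386,0.16,0,0,-18.4,0],[0.35,0.386,0.16,0,0,-18.4,0]]]'
```

```text
clock: 0.93
eef_pos: [0.2462, -0.337, 0.378]
tool_rot: [0.999, -0.05, -0.0, -0.0]
ft_force: [1.0, -0.6, 0.9]
grip_width: 0.0857
```

```bash
python3 -m jog '[[[0.214,0.237,0,0,0,0,0],[0.214,0.237,0,0,0,0,0],[0.214,0.237,0,0,0,0,0],[0.214,0.237,0,0,0,0,0],[0.214,0.237,-0.058,0,0,0,0],[0.214,0.237,-0.058,0,0,0,0],[0.214,0.237,-0.058,0,0,0,0],[0.214,0.237,-0.058,0,0,0,0],[0.214,0.237,-0.058,0,0,0,0],[0.214,0.237,-0.058,0,0,0,0]]]'
python3 - <<'E'
from h import *
c=bot.camera_model("wrist"); cv2.imwrite("pics/w1.png",bot.camera("wrist")); np.savez("w1.npz",K=c["K"],T=c["T"]); print(np.round(c["T"],3).tolist(),np.round(c["K"],1).tolist())
o=bot.get_obs();print(o["eef_pos"],o["tool_rot"])
E
```

```text
clock: 1.77
eef_pos: [0.4596, -0.0997, 0.3185]
tool_rot: [0.999, -0.048, -0.002, -0.0]
ft_force: [-1.0, -0.6, 0.5]
grip_width: 0.0854
[[-0.095, -0.941, -0.326, 0.543], [-0.995, 0.09, 0.032, -0.109], [-0.001, 0.328, -0.945, 0.48], [0.0, 0.0, 0.0, 1.0]] [[356.0, 0.0, 318.7], [0.0, 356.0, 237.3], [0.0, 0.0, 1.0]]
[ 0.4593274  -0.1008749   0.31963811] [ 9.98814209e-01 -4.86689707e-02 -1.22722445e-03 -1.15568642e-05]
```

View pics/w1.png

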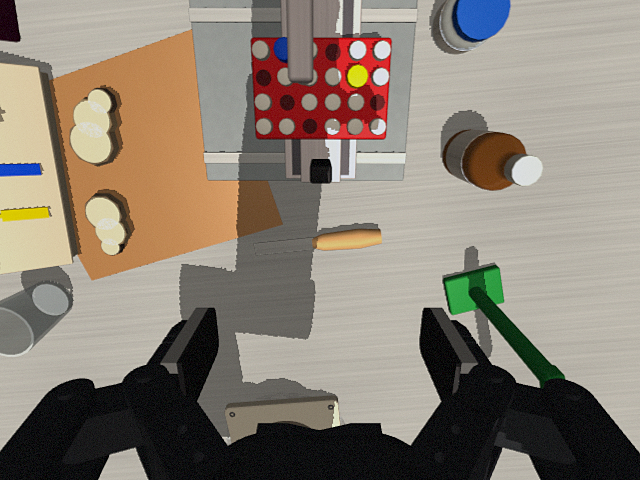

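The wrist view shows the post top near (320,162), the yellow cap at (357,76), the blue cap half hidden at (283,50) and the arm end at (300,80). I'll tilt the tool back 25° over the post so the camera sees the needle and keeps clear of its arm.

```bash
python3 -m jog '[[[0.025,-0.002,-0.05,-2.46,-24.9,0,0],[0.025,-0.002,-0.09,-2.46,-24.9,0,0],[0.025,-0.002,-0.16,-2.46,-24.9,0,0],[0.025,-0.002,-0.16,-2.46,-24.9,0,0],[0.025,-0.002,-0.16,-2.46,-24.9,0,0],[0.025,-0.002,-0.16,-2.46,-24.9,0,0],[0.025,-0.002,-0.16,-2.46,-24.9,0,0],[0.025,-0.002,-0.16,-2.46,-24.9,0,0]]]'
python3 - <<'E'
from h import *
c=bot.camera_model("wrist"); cv2.imwrite("pics/w2.png",bot.camera("wrist")); np.savez("w2.npz",K=c["K"],T=c["T"]); print(np.round(c["T"],3).tolist())
o=bot.get_obs();print(o["eef_pos"],o["tool_rot"],o["joint_pos"])
E
```

```text
clock: 2.48
eef_pos: [0.4842, -0.1048, 0.1613]
tool_rot: [0.975, -0.05, 0.217, 0.011]
ft_force: [1.3, -0.9, 1.2]
grip_width: 0.0856
[[-0.102, -0.989, 0.107, 0.491], [-0.995, 0.101, -0.01, -0.106], [-0.0, -0.108, -0.994, 0.344], [0.0, 0.0, 0.0, 1.0]]
[ 0.48644951 -0.10512022  0.16334595] [ 0.97453766 -0.04931065  0.21844175  0.0113145 ] [-0.25487736 -0.0526823  -0.56951876  0.61741871  0.06492217  3.00223193]
```

View pics/w2.png

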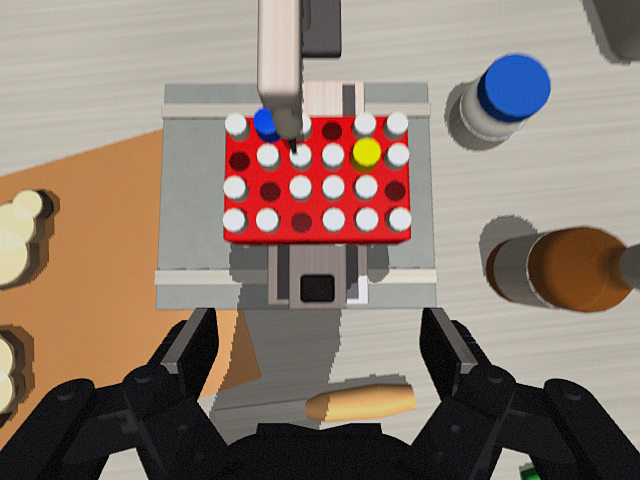

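The view shows the post top at (318,288), the yellow cap at (367,152), the blue cap at (267,124) and the needle tip near (294,150). Joint 6 stands at 3.00, too near its limit for moving the rack left, so I'll turn the tool a half turn. That also puts the camera on the robot's side.

```bash
cat >> h.py <<'E'
from scipy.spatial.transform import Rotation as Ro
def rotto(Rt,Rc=None):
    if Rc is None: Rc=Ro.from_quat(bot.get_obs()["tool_rot"])
    return np.degrees((Rt*Rc.inv()).as_rotvec()).round(2)
YAW=-0.0986
def stagepose(yawextra,lean):  # tool y along -/+ stage y, leaning back toward robot by lean deg
    S=Ro.from_euler('z',YAW); D=Ro.from_matrix(np.diag([1.,-1,-1]))
    return S*Ro.from_euler('y',-lean,degrees=True)*Ro.from_euler('z',yawextra,degrees=True)*D
E
python3 - <<'E'
from h import *
c=np.load("w2.npz"); im=cv2.imread("pics/w2.png")
for n,p,z in(("tip",(294,150),.108),("tip",(294,150),.1),("y",(367,152),.096),("b",(267,124),.096),("grip",(318,288),.096)): print(n,onz(c,p,z).round(4))
c1=np.load("w1.npz"); print("y",tri(c,(367,150),c1,(357.5,75)),"grip",tri(c,(318,288),c1,(320,162)))
a=stagepose(90,0);b=stagepose(180,10); print(rotto(a),rotto(b,a)); 
cv2.imwrite("pics/c2.png",cv2.resize(im[90:190,220:420],(800,400),interpolation=cv2.INTER_CUBIC))
E
```

```text
tip [ 0.5782 -0.0982  0.108 ]
tip [ 0.5812 -0.0979  0.1   ]
y [ 0.5758 -0.1498  0.096 ]
b [ 0.604  -0.0802  0.096 ]
grip [ 0.4832 -0.105   0.096 ]
y (array([ 0.57554596, -0.14924791,  0.1010177 ]), np.float64(0.0003136843592617534)) grip (array([ 0.4788434 , -0.10408817, -0.03413963]), np.float64(0.0002576221226931038))
[-17.72  21.72  88.55] [-8.59 -7.04 89.75]
```

View pics/c2.png

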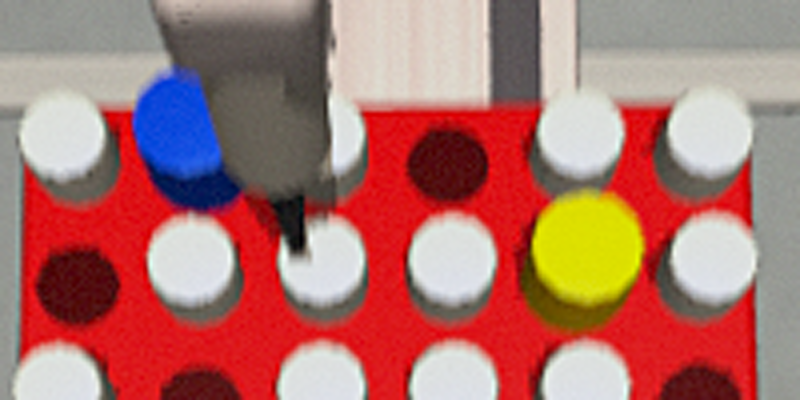

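The needle tip is at about (294.5,153) and the yellow cap centre at (366.8,151.8). The yellow cap has to move about 51 mm along world +y.

```bash
python3 -m jog '[[[0,0,0.08,0,0,0,0],[0,0,0.08,0,0,0,0],[0,0,0.08,-17.72,21.72,88.55,0],[0,0,0.08,-17.72,21.72,88.55,0],[0,0,0.08,-17.72,21.72,88.55,0],[0,0,0.08,-17.72,21.72,88.55,0],[0,0,0.08,-17.72,21.72,88.55,0],[0,0,0.08,-17.72,21.72,88.55,0],[0,0,0.08,-17.72,21.72,88.55,0],[0,0,0.08,-17.72,21.72,88.55,0]]]'
python3 -c "
from h import *
print(rotto(stagepose(180,10)),bot.get_obs()['joint_pos'],bot.get_obs()['eef_pos'])"
```

```text
clock: 3.37
eef_pos: [0.4876, -0.1051, 0.2443]
tool_rot: [0.9, 0.426, 0.091, 0.007]
ft_force: [0.3, -0.0, 0.5]
grip_width: 0.0852
[-24.    -3.03 121.72] [-0.2836295   0.10243017 -0.09715868  1.22401489  0.11038479  1.98107802] [ 0.48761599 -0.10512889  0.24428057]
```

```bash
python3 -m jog '[[[0,0,0,-24,-3,121.7,0],[0,0,0,-24,-3,121.7,0],[0,0,0,-24,-3,121.7,0],[0,0,0,-24,-3,121.7,0],[0,0,0,-24,-3,121.7,0],[0,0,0,-24,-3,121.7,0],[0,0,0,-24,-3,121.7,0],[0,0,0,-24,-3,121.7,0],[0,0,0,-24,-3,121.7,0],[0,0,0,-24,-3,121.7,0]]]'
python3 -c "
from h import *
print(rotto(stagepose(180,10)),bot.get_obs()['joint_pos'],bot.get_obs()['eef_pos'])"
```

```text
clock: 4.2
eef_pos: [0.4876, -0.1046, 0.2441]
tool_rot: [0.483, 0.872, 0.041, 0.064]
ft_force: [-1.0, 0.2, -1.1]
grip_width: 0.0854
[-9.89 -0.99 51.49] [-0.24075214  0.10528904 -0.08978085  1.23084903  0.04543174  0.77370603] [ 0.48764986 -0.10464321  0.2441207 ]
```

```bash
python3 -m jog '[[[0,0,0,-9.9,-1,51.5,0],[0,0,0,-9.9,-1,51.5,0],[0,0,0,-9.9,-1,51.5,0],[0,0,0,-9.9,-1,51.5,0],[0,0,0,-9.9,-1,51.5,0],[-0.005,0.002,-0.03,-9.9,-1,51.5,0],[-0.005,0.002,-0.07,-9.9,-1,51.5,0],[-0.005,0.002,-0.11,-9.9,-1,51.5,0],[-0.005,0.002,-0.11,-9.9,-1,51.5,0],[-0.005,0.002,-0.11,-9.9,-1,51.5,0]]]'
python3 - <<'E'
from h import *
c=bot.camera_model("wrist"); cv2.imwrite("pics/w3.png",bot.camera("wrist")); np.savez("w3.npz",K=c["K"],T=c["T"]); print(np.round(c["T"],3).tolist())
o=bot.get_obs();print(o["eef_pos"],o["tool_rot"],o["joint_pos"],rotto(stagepose(180,10)))
E
```

```text
clock: 5.03
eef_pos: [0.4803, -0.1019, 0.1312]
tool_rot: [0.053, 0.995, -0.006, 0.084]
ft_force: [0.4, 0.2, 1.4]
grip_width: 0.0855
[[0.107, 0.873, 0.476, 0.371], [0.994, -0.092, -0.053, -0.091], [-0.002, 0.479, -0.878, 0.277], [0.0, 0.0, 0.0, 1.0]]
[ 0.48251668 -0.10241341  0.13344007] [ 0.05287632  0.99481411 -0.00637144  0.08665095] [-0.21967544  0.14526004 -0.3467716   0.90551522  0.01610725 -0.11207265] [ 0.2  -0.05  0.45]
```

View pics/w3.png

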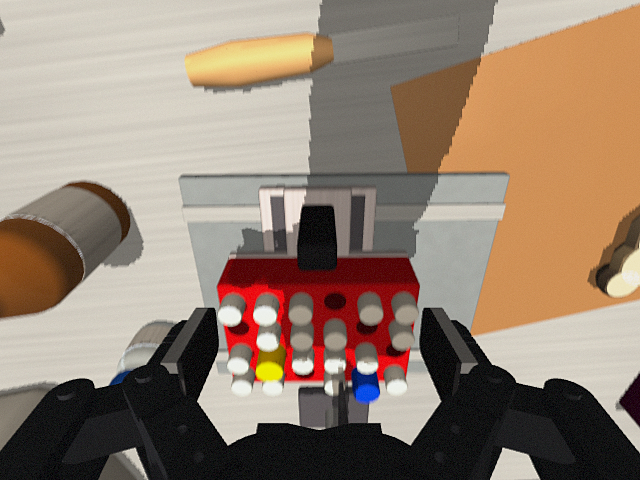

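The post top is at (317,258), centred between the fingers. Going down and closing.

```bash
python3 -m jog '[[[0,0,-0.03,0,0,0.4,0],[0,0,-0.066,0,0,0.4,0],[0,0,-0.066,0,0,0.4,0],[0,0,-0.066,0,0,0.4,0],[0,0,-0.066,0,0,0.4,255],[0,0,-0.066,0,0,0.4,255],[0,0,-0.066,0,0,0.4,255],[0,0,-0.066,0,0,0.4,255],[0,0,-0.066,0,0,0.4,255],[0,0,-0.066,0,0,0.4,255]]]'
python3 -m jog '[[[0,0,0,0,0,0,255],[0,0,0,0,0,0,255]]]'
python3 - <<'E'
from h import *
c=bot.camera_model("wrist"); cv2.imwrite("pics/w4.png",bot.camera("wrist")); np.savez("w4.npz",K=c["K"],T=c["T"]); 
cv2.imwrite("pics/t4.png",bot.camera("top")); cv2.imwrite("pics/s4.png",bot.camera("scene"))
o=bot.get_obs();print(o["eef_pos"],o["tool_rot"],o["joint_pos"],o["ft_force"],o["grip_width"])
E
```

```text
clock: 5.92
eef_pos: [0.4807, -0.1019, 0.0659]
tool_rot: [0.049, 0.995, -0.006, 0.086]
ft_force: [-0.5, 0.8, 4.4]
grip_width: 0.0222
clock: 6.08
eef_pos: [0.4807, -0.1019, 0.0659]
tool_rot: [0.049, 0.995, -0.006, 0.086]
ft_force: [-0.9, -0.6, 5.8]
grip_width: 0.0222
[ 0.48068839 -0.10191089  0.06589462] [ 0.0487591   0.99508716 -0.00606741  0.08594926] [-0.22025854  0.22157803 -0.45370102  0.72383605  0.01728119 -0.12085008] [-0.62832784 -0.07599711  5.82359696] 0.022151084783494958
```

Run:
```python
from h import *
c=np.load("w2.npz"); t=onz(c,(294.5,153),.108); y=onz(c,(366.75,151.75),.096); print(t,y,t-y)
ct=bot.camera_model("top")
for f in("top0","t4"):
  t=cv2.imread(f"pics/{f}.png")
  m=cv2.inRange(cv2.cvtColor(t[165:185,380:405],cv2.COLOR_BGR2HSV),(20,120,90),(35,255,255)); mo=cv2.moments(m); print(mo['m10']/mo['m00']+380,mo['m01']/mo['m00']+165)
```

```text
[ 0.57610405 -0.09834535  0.108     ] [ 0.57604995 -0.14964786  0.096     ] [5.41025119e-05 5.13025041e-02 1.20000000e-02]
392.83561643835617 175.35616438356163
392.1014492753623 175.08695652173913
```

```bash
python3 -m jog '[[[0,0.01,0,0,0,0,255],[0,0.022,0,0,0,0,255],[0,0.034,0,0,0,0,255],[0,0.044,0,0,0,0,255],[0,0.049,0,0,0,0,255],[0,0.0495,0,0,0,0,255],[0,0.0495,0,0,0,0,255],[0,0.0495,0,0,0,0,255],[0,0.0495,0,0,0,0,255]]]'
python3 - <<'E'
from h import *
c=bot.camera_model("wrist"); w=bot.camera("wrist"); cv2.imwrite("pics/w5.png",w); np.savez("w5.npz",K=c["K"],T=c["T"]); 
t=bot.camera("top"); s=bot.camera("scene"); cv2.imwrite("pics/t5.png",t); cv2.imwrite("pics/s5.png",s)
f=lambda i,x,y,w,h,W:cv2.resize(i[y:y+h,x:x+w],(W,300),interpolation=cv2.INTER_CUBIC)
cv2.imwrite("pics/c5.png",np.vstack([np.hstack([f(t,340,140,80,60,400),f(s,250,260,80,60,400)]),f(w,160,240,320,240,400).repeat(1,1) if 0 else cv2.copyMakeBorder(f(w,220,330,200,150,400),0,0,0,400,0)]))
print(np.round(c["T"],3).tolist(),bot.get_obs()["eef_pos"])
E
```

```text
clock: 6.98
eef_pos: [0.4813, -0.0509, 0.0659]
tool_rot: [0.048, 0.995, -0.005, 0.086]
ft_force: [2.1, 1.3, 6.3]
grip_width: 0.022
[[0.097, 0.872, 0.48, 0.372], [0.995, -0.084, -0.048, -0.041], [-0.001, 0.483, -0.876, 0.211], [0.0, 0.0, 0.0, 1.0]] [ 0.4812809  -0.05096532  0.06583117]
```

View pics/c5.png

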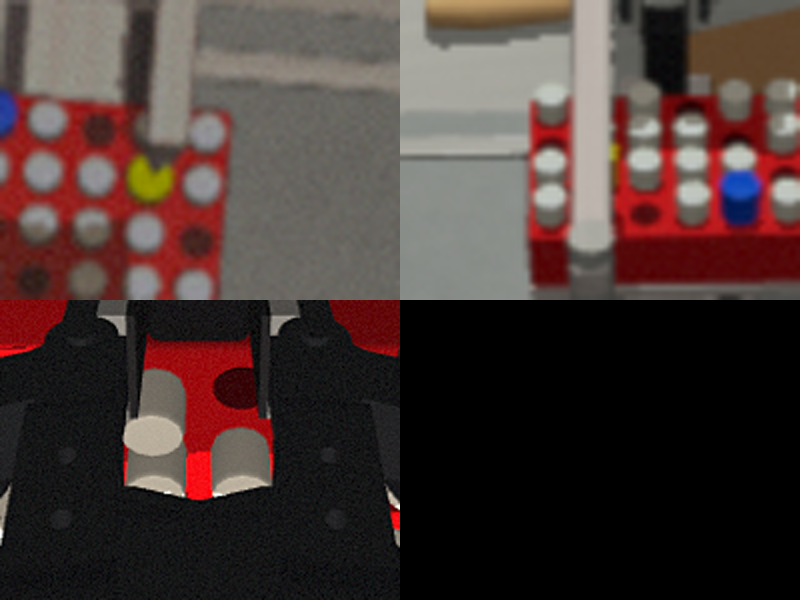

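```bash
python3 -m jog '[[[0,0,0,0,0,0,0],[0,0,0,0,0,0,0],[0,0,0,0,0,0,0],[0,0,0,0,0,0,0],[0,0,0,0,0,0,0],[-0.02,0,0.04,0,0,0,0],[-0.04,0,0.09,0,0,0,0],[-0.04,0,0.13,0,0,0,0],[-0.04,0,0.13,0,0,0,0],[-0.04,0,0.13,0,0,0,0]]]'
python3 - <<'E'
from h import *
c=bot.camera_model("wrist"); w=bot.camera("wrist"); cv2.imwrite("pics/w6.png",w); np.savez("w6.npz",K=c["K"],T=c["T"]); 
t=bot.camera("top"); cv2.imwrite("pics/t6.png",t)
ct=bot.camera_model("top")
for f in("t4","t5","t6"):
  t=cv2.imread(f"pics/{f}.png"); b=t[150:182,330:372]
  m=cv2.inRange(cv2.cvtColor(b,cv2.COLOR_BGR2HSV),(108,120,60),(130,255,255)); mo=cv2.moments(m,True); p=(mo['m10']/mo['m00']+330,mo['m01']/mo['m00']+150); print(f,mo['m00'],p,onz(ct,p,.096).round(4))
print(bot.get_obs()["eef_pos"])
f=lambda i,x,y,w,h,W:cv2.resize(i[y:y+h,x:x+w],(W,300),interpolation=cv2.INTER_CUBIC)
cv2.imwrite("pics/c6.png",cv2.resize(w[260:440,200:440],(800,600),interpolation=cv2.INTER_CUBIC))
E
```

```text
clock: 7.97
eef_pos: [0.4422, -0.0525, 0.1991]
tool_rot: [0.049, 0.995, -0.006, 0.089]
ft_force: [-0.2, -0.2, 0.1]
grip_width: 0.0854
t4 66.0 (361.1666666666667, 162.04545454545453) [ 0.6039 -0.0768  0.096 ]
t5 62.0 (338.48387096774195, 161.98387096774195) [ 0.6047 -0.026   0.096 ]
t6 63.0 (338.44444444444446, 162.17460317460316) [ 0.6042 -0.0259  0.096 ]
[ 0.43959244 -0.05211664  0.19461925]
```

View pics/c6.png

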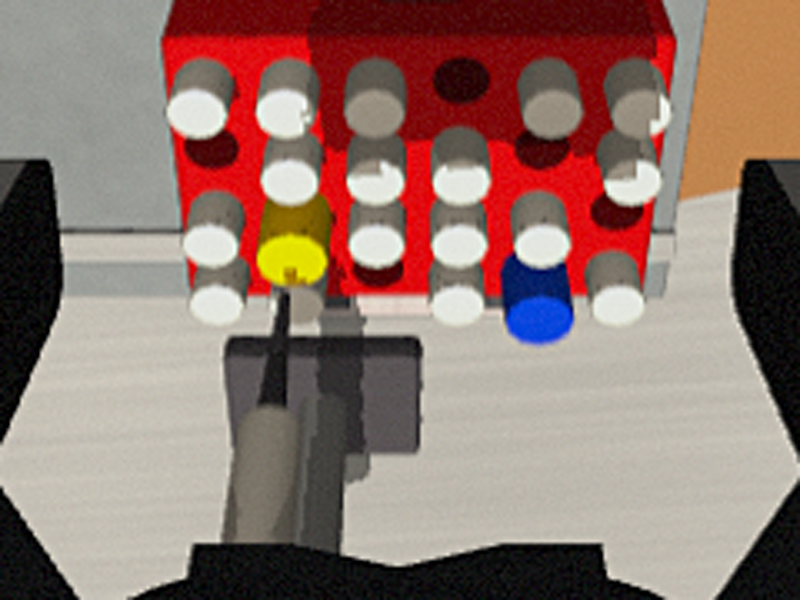

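Run:
```python
from h import *
c=np.load("w6.npz")
t=onz(c,(285.5,347),.108); y=onz(c,(287.9,338),.096); b=onz(c,(361.3,354),.096);print(t,y,b,t-y,t-b)
ct=bot.camera_model("top"); print("top-based expected tip", onz(ct,(392.83,175.36),.096)+[5.4e-5,.0513,0])
```

```text
[ 0.57445836 -0.09720448  0.108     ] [ 0.57533875 -0.09605822  0.096     ] [ 0.60322563 -0.02775676  0.096     ] [-0.00088038 -0.00114626  0.012     ] [-0.02876727 -0.06944772  0.012     ]
top-based expected tip [ 0.57274796 -0.09566878  0.096     ]
```

The yellow cap is within about 1.4 mm of the needle, and the rack stands at rest with the gripper off it. Next is the console: I work out its frame and a stand-off pose tilted in from the open front.

```bash
cat >> h.py <<'E'
G1=np.array([.6577,.2667,.192]);G2=np.array([.365,.303,.192])
cy=(G2-G1)/np.linalg.norm(G2-G1); cx=np.cross(cy,[0,0,1]); GM=(G1+G2)/2
def con(p): d=np.asarray(p)-GM; return np.array([d@cx-.021,d@cy,p[2]])   # console x, y (from guard middle), z
def uncon(q): return np.array([*(GM+cx*(q[0]+.021)+cy*q[1])[:2],q[2]])
def conpose(tilt):
    a=np.radians(tilt); z=np.sin(a)*cx-np.cos(a)*np.array([0,0,1]); y=cy
    for s in(1,-1):
        x=np.cross(s*y,z)
        if x@cx<0: return Ro.from_matrix(np.c_[x,s*y,z])
E
python3 - <<'E'
from h import *
ct=bot.camera_model("top"); print(cx,cy)
g=onz(ct,(205,181),.115);print(g,con(g)); 
sg=np.array([con(g)[0],con(g)[1],0])
R=conpose(43); z=R.as_matrix()[:,2]
n=np.array([-.574,0,.819]); gp=uncon(np.array([0,con(g)[1],.075])+.041*n*[1,1,1])
tcp=gp+.011*z; so=tcp-.12*z
o=bot.get_obs();print("tcp",tcp,"standoff",so,"d",so-o["eef_pos"],rotto(R))
E
```

```text
[ 0.12307491  0.99239738 -0.        ] [-0.99239738  0.12307491  0.        ]
[0.56135693 0.26977571 0.115     ] [-0.02980509 -0.05148201  0.115     ]
tcp [0.56305205 0.28344407 0.10053411] standoff [0.55297962 0.20222646 0.18829655] d [ 0.11338718  0.2543431  -0.0063227 ] [ 23.07 -28.54  85.91]
```

```bash
python3 -m jog '[[[0,0.03,0.05,0,0,0,0],[0,0.06,0.05,23.1,-28.5,85.9,0],[0.0,0.1,0.05,23.1,-28.5,85.9,0],[0.03,0.13,0.05,23.1,-28.5,85.9,0],[0.05,0.15,0.05,23.1,-28.5,85.9,0],[0.07,0.18,0.05,23.1,-28.5,85.9,0],[0.09,0.2,0.05,23.1,-28.5,85.9,0],[0.105,0.22,0.05,23.1,-28.5,85.9,0],[0.105,0.225,0.03,23.1,-28.5,85.9,0],[0.105,0.225,0.03,23.1,-28.5,85.9,0]]]'
python3 -m jog '[[[0,0,0,0,0,0,0]]]'
python3 - <<'E'
from h import *
o=bot.get_obs();print(o["eef_pos"],rotto(conpose(43)),o["joint_pos"])
E
```

```text
clock: 8.9
eef_pos: [0.5414, 0.1743, 0.2183]
tool_rot: [-0.437, 0.852, 0.179, 0.226]
ft_force: [-1.9, -0.7, -1.9]
grip_width: 0.0851
clock: 8.98
eef_pos: [0.5423, 0.1716, 0.2185]
tool_rot: [-0.434, 0.854, 0.178, 0.225]
ft_force: [0.7, -0.7, -0.8]
grip_width: 0.0853
[0.5423445  0.17163631 0.21846583] [ 7.36 -9.47 26.59] [ 0.02264389  0.15348477 -0.24091022  0.89447286  0.51667565 -0.84232898]
```

```bash
python3 -m jog '[[[0,0,0,7.4,-9.5,26.6,0],[0,0,0,7.4,-9.5,26.6,0],[0,0,0,7.4,-9.5,26.6,0],[0,0,0,7.4,-9.5,26.6,0],[0,0,0,7.4,-9.5,26.6,0],[0,0,0,7.4,-9.5,26.6,0]]]'
python3 - <<'E'
from h import *
o=bot.get_obs();print(o["eef_pos"],rotto(conpose(43)),o["joint_pos"])
c=bot.camera_model("wrist"); w=bot.camera("wrist"); cv2.imwrite("pics/w7.png",w); np.savez("w7.npz",K=c["K"],T=c["T"]); print(np.round(c["T"],3).tolist())
E
```

```text
clock: 9.48
eef_pos: [0.5447, 0.1724, 0.2227]
tool_rot: [-0.614, 0.698, 0.242, 0.278]
ft_force: [-0.4, 0.2, -0.7]
grip_width: 0.0854
[0.54471118 0.17244307 0.22270568] [-0.26  0.21  0.3 ] [-0.0904382   0.31451888 -0.10194549  1.11531656  0.75469483 -1.51830496]
[[-0.992, 0.057, 0.115, 0.523], [0.129, 0.463, 0.877, 0.001], [-0.003, 0.885, -0.466, 0.284], [0.0, 0.0, 0.0, 1.0]]
```

View pics/w7.png

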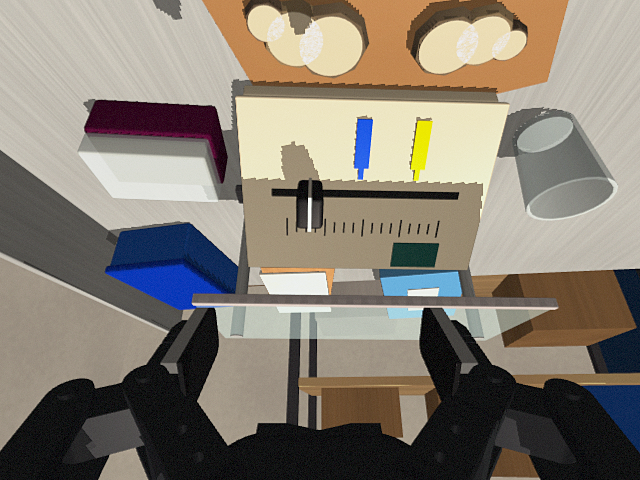

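The view from the front shows the slider grip at x 297–323, y 180–230 with its white line near x=310. The blue tip is near (361,178), the yellow tip near (416,179), and the slot runs (272,192)–(459,196). The guard edge is at the bottom near y=300.

```bash
cat >> h.py <<'E'
def onpanel(cam,uv,h=0.):  # ray with plane parallel to panel at height h
    n=-.5736*cx+.8192*np.array([0,0,1]); p0=uncon([0,0,.075])+h*n
    o,d=ray(cam,uv); return o+d*((p0-o)@n)/(d@n)
E
python3 - <<'E'
from h import *
c=np.load("w7.npz"); w=cv2.imread("pics/w7.png"); hsv=cv2.cvtColor(w,cv2.COLOR_BGR2HSV)
def rows(m,y0,y1,x0,x1): return [(y,round(float(np.nonzero(m[y,x0:x1])[0].mean()+x0),1)) for y in range(y0,y1,4) if m[y,x0:x1].any()]
print("white",rows(cv2.inRange(w[:, :],(150,150,150),(255,255,255)),170,240,300,322))
dk=cv2.inRange(w,(0,0,0),(60,60,60))
print("dark",[(y,int(np.nonzero(dk[y,285:335])[0].min()+285),int(np.nonzero(dk[y,285:335])[0].max()+285)) for y in range(172,240,4) if dk[y,285:335].any()])
Ym=cv2.inRange(hsv,(20,120,90),(35,255,255)); Bm=cv2.inRange(hsv,(108,120,60),(130,255,255))
print("Y",rows(Ym,110,190,400,440)); print("B",rows(Bm,110,190,345,380))
for n,p in(("slotL",(272,192)),("slotR",(459,196)),("Ytip",(416,179)),("Btip",(361,178)),("Ybase",(424,119)),("Bbase",(364,118))): print(n,con(onpanel(c,p)).round(4))
print("guard",[con(onz(c,p,.192)).round(4) for p in((193,297),(556,304))])
for p in((310,205),(310,225),(310,230)): print(con(onpanel(c,p,.055)).round(4))
E
```

```text
white [(170, 319.0), (174, 319.5), (178, 320.0), (198, 309.5), (202, 309.5), (206, 309.5), (210, 309.0), (214, 309.5), (218, 309.0), (222, 309.0), (226, 309.0), (230, 309.0)]
dark [(180, 302, 316), (184, 298, 321), (188, 298, 321), (192, 285, 334), (196, 296, 334), (200, 297, 322), (204, 296, 322), (208, 296, 322), (212, 297, 322), (216, 297, 322), (220, 287, 325), (224, 287, 334), (228, 287, 334), (232, 287, 324)]
Y [(122, 424.5), (126, 423.5), (130, 423.0), (134, 422.5), (138, 422.0), (142, 421.0), (146, 420.5), (150, 420.0), (154, 419.0), (158, 419.0), (162, 418.0), (166, 417.5), (170, 417.0), (174, 416.0), (178, 415.5)]
B [(122, 365.0), (126, 364.0), (130, 364.0), (134, 364.0), (138, 363.0), (142, 363.0), (146, 362.5), (150, 362.5), (154, 362.0), (158, 361.5), (162, 361.0), (166, 361.0), (170, 360.5), (174, 360.0), (178, 360.0)]
slotL [-0.0017 -0.096   0.0738]
slotR [0.0019 0.0949 0.0763]
Ytip [-0.0129  0.0489  0.066 ]
Btip [-0.0138 -0.0061  0.0653]
Ybase [-0.0601  0.0492  0.0329]
Bbase [-0.0609 -0.0063  0.0324]
guard [array([-0.0229, -0.15  ,  0.192 ]), array([-0.0057,  0.1537,  0.192 ])]
[-0.0399 -0.0556  0.1142]
[-0.0241 -0.0558  0.1253]
[-0.02   -0.0559  0.1281]
```

Run:
```python
from h import *
R=conpose(43); z=R.as_matrix()[:,2]; n=-.5736*cx+.8192*np.array([0,0,1])
tcp=uncon([0,-.0565,.075])+.042*n+.011*z
e=bot.get_obs()["eef_pos"]
for b in(.1,.05,0): print((tcp-b*z-e).round(4))
print(rotto(R),z)
```

```text
[ 0.0151  0.0417 -0.049 ]
[ 0.0193  0.0755 -0.0855]
[ 0.0235  0.1094 -0.1221]
[-0.27  0.31  0.25] [ 0.08393688  0.67681339 -0.7313537 ]
```

```bash
python3 -m jog '[[[0.015,0.02,-0.025,0,0,0,0],[0.015,0.042,-0.049,0,0,0,0],[0.017,0.059,-0.067,0,0,0,0],[0.019,0.0755,-0.0855,0,0,0,0],[0.021,0.092,-0.104,0,0,0,0],[0.0235,0.109,-0.122,0,0,0,0],[0.0235,0.109,-0.122,0,0,0,0],[0.0235,0.109,-0.122,0,0,0,0]]]'
python3 - <<'E'
from h import *
c=bot.camera_model("wrist"); w=bot.camera("wrist"); cv2.imwrite("pics/w8.png",w); np.savez("w8.npz",K=c["K"],T=c["T"])
s=bot.camera("scene"); f=lambda i,W:cv2.resize(i,(W,300),interpolation=cv2.INTER_CUBIC)
cv2.imwrite("pics/c8.png",np.hstack([f(w,400),f(s[170:290,370:530],400)]))
o=bot.get_obs(); print(o["ft_force"],o["eef_pos"])
E
```

```text
clock: 10.2
eef_pos: [0.5662, 0.2833, 0.1022]
tool_rot: [-0.616, 0.696, 0.242, 0.279]
ft_force: [-0.5, -0.1, 0.5]
grip_width: 0.0855
[ 0.37589225 -0.81834763 -0.41828045] [0.56827362 0.2821548  0.103953  ]
```

View pics/c8.png

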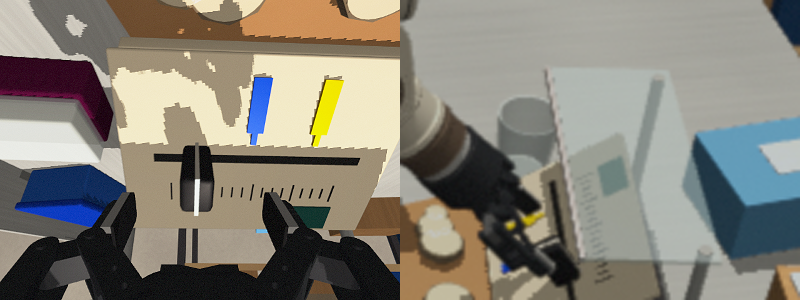

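The grip's line (x≈197 in the half-scale picture) is centred between the fingers (125–270), with no contact force and the body clear of the guard strip. I'll close, then slide toward the yellow mark.

```bash
python3 -m jog '[[[0,0,0,0,0,0,255],[0,0,0,0,0,0,255],[0,0,0,0,0,0,255],[0,0,0,0,0,0,255],[0,0,0,0,0,0,255],[0,0,0,0,0,0,255],[0,0,0,0,0,0,255],[0,0,0,0,0,0,255]]]'
python3 - <<'E'
from h import *
c=bot.camera_model("wrist"); w=bot.camera("wrist"); cv2.imwrite("pics/w9.png",w); np.savez("w9.npz",K=c["K"],T=c["T"])
m=cv2.inRange(w,(150,150,150),(255,255,255))
for nm,cc,W in(("w8",np.load("w8.npz"),cv2.imread("pics/w8.png")),("w9",c,w)):
    m=cv2.inRange(W,(150,150,150),(255,255,255))
    print(nm,[(y,np.nonzero(m[y,290:345])[0].mean()+290) for y in range(270,345,10) if m[y,290:345].any()])
E
```

```text
clock: 10.97
eef_pos: [0.5685, 0.2814, 0.1031]
tool_rot: [-0.616, 0.696, 0.242, 0.28]
ft_force: [-3.2, -6.0, 5.7]
grip_width: 0.0217
w8 [(290, np.float64(315.5)), (300, np.float64(315.0)), (310, np.float64(314.5)), (320, np.float64(314.5)), (330, np.float64(313.5)), (340, np.float64(313.5))]
w9 [(290, np.float64(320.0)), (300, np.float64(319.5)), (310, np.float64(319.0)), (320, np.float64(318.5)), (330, np.float64(318.0)), (340, np.float64(317.5))]
```

```bash
cat > meas.py <<'E'
import sys
from h import *
def marks(w,c):
    hsv=cv2.cvtColor(w,cv2.COLOR_BGR2HSV); out={}
    for n,lo,hi in(("Y",(20,120,90),(35,255,255)),("B",(108,120,60),(130,255,255))):
        m=cv2.inRange(hsv,lo,hi); m[:,:]=np.where(m>0,255,0)
        k,l,st,ce=cv2.connectedComponentsWithStats(m)
        for i in range(1,k):
            p=con(onpanel(c,ce[i]))
            if st[i,4]>60 and -.07<p[0]<-.005 and abs(p[1])<.1: out[n]=out.get(n,[])+[(p[:2].round(4).tolist(),int(st[i,4]))]
    return out
def line(w,c,h=.055):
    m=cv2.inRange(w,(150,150,150),(255,255,255)); r=[]
    for x in (-.042,-.0315,-.022):
        for y in np.arange(-.08,.08,.002):pass
    ys,xs=np.nonzero(m[150:360,150:480]); 
    P=np.array([con(onpanel(c,(a+150,b+150),h)) for b,a in zip(ys,xs)])
    return P
E
python3 - <<'E'
from meas import *
for k in("w7","w8","w9"):
    c=np.load(k+".npz"); w=cv2.imread(f"pics/{k}.png"); print(k,marks(w,c))
for k,px in(("w7",[(309.2,215)]),("w8",[(314.7,310),(314,330)]),("w9",[(319,310),(318,330)])):
    c=np.load(k+".npz"); print(k,[con(onpanel(c,p,.055)).round(4) for p in px])
E
```

```text
w7 {'Y': [([-0.0393, 0.0492], 807)], 'B': [([-0.0404, -0.0062], 785)]}
w8 {'Y': [([-0.0399, 0.0502], 2687)], 'B': [([-0.041, -0.0057], 2694)]}
w9 {'Y': [([-0.0401, 0.0504], 2640)], 'B': [([-0.0412, -0.0053], 2640)]}
w7 [array([-0.0321, -0.0564,  0.1197])]
w8 [array([-0.0343, -0.0565,  0.1181]), array([-0.0249, -0.0568,  0.1247])]
w9 [array([-0.0339, -0.057 ,  0.1184]), array([-0.0243, -0.0574,  0.1251])]
```

```bash
python3 -m jog '[[[-0.008,0.0011,0,0,0,0,255],[-0.023,0.0033,0,0,0,0,255],[-0.038,0.0054,0,0,0,0,255],[-0.053,0.0076,0,0,0,0,255],[-0.068,0.0097,0,0,0,0,255],[-0.083,0.0119,0,0,0,0,255],[-0.097,0.0139,0,0,0,0,255],[-0.104,0.0149,0,0,0,0,255],[-0.106,0.0152,0,0,0,0,255],[-0.106,0.0152,0,0,0,0,255]]]'
python3 -m jog '[[[0,0,0,0,0,0,255],[0,0,0,0,0,0,255],[0,0,0,0,0,0,255],[0,0,0,0,0,0,255]]]'
python3 - <<'E'
from meas import *
c=bot.camera_model("wrist"); w=bot.camera("wrist"); cv2.imwrite("pics/w10.png",w); np.savez("w10.npz",K=c["K"],T=c["T"])
print(marks(w,c)); m=cv2.inRange(w,(150,150,150),(255,255,255))
r=[(y,np.nonzero(m[y,300:335])[0].mean()+300) for y in range(290,345,10) if m[y,300:335].any()]; print(r)
for y,x in r: print(con(onpanel(c,(x,y),.055)).round(4))
E
```

```text
clock: 11.85
eef_pos: [0.4607, 0.2985, 0.1031]
tool_rot: [-0.617, 0.694, 0.243, 0.28]
ft_force: [-1.9, 3.4, 0.7]
grip_width: 0.0214
clock: 12.18
eef_pos: [0.4614, 0.2983, 0.103]
tool_rot: [-0.616, 0.695, 0.243, 0.28]
ft_force: [-0.0, 5.2, 1.8]
grip_width: 0.0218
{'Y': [([-0.0401, 0.0485], 2710)], 'B': [([-0.0412, -0.0077], 2833)]}
[(290, np.float64(320.0)), (300, np.float64(319.5)), (310, np.float64(319.0)), (320, np.float64(319.0)), (330, np.float64(318.0)), (340, np.float64(318.0))]
[-0.0417  0.0516  0.1129]
[-0.0374  0.0514  0.116 ]
[-0.0329  0.0512  0.1191]
[-0.0283  0.0513  0.1223]
[-0.0235  0.0509  0.1257]
[-0.0186  0.0509  0.1291]
```

```bash
cat > chk.py <<'E'
from meas import *
c=bot.camera_model("wrist"); w=bot.camera("wrist"); n=sys.argv[1]; cv2.imwrite(f"pics/{n}.png",w); np.savez(n+".npz",K=c["K"],T=c["T"])
print(marks(w,c),bot.get_obs()["eef_pos"]); m=cv2.inRange(w,(150,150,150),(255,255,255))
for y in range(290,345,10):
    if m[y,300:335].any(): x=np.nonzero(m[y,300:335])[0].mean()+300; print(y,x,con(onpanel(c,(x,y),.055)).round(4))
E
python3 -m jog '[[[0.0025,-0.0004,0,0,0,0,255],[0.0025,-0.0004,0,0,0,0,255],[0.0025,-0.0004,0,0,0,0,255],[0.0025,-0.0004,0,0,0,0,255],[0.0025,-0.0004,0,0,0,0,255],[0.0025,-0.0004,0,0,0,0,255]]]'
python3 chk.py w11
```

```text
clock: 12.73
eef_pos: [0.4644, 0.2978, 0.103]
tool_rot: [-0.616, 0.695, 0.243, 0.28]
ft_force: [-1.0, 7.1, 1.1]
grip_width: 0.0214
{'Y': [([-0.0401, 0.0485], 2710)], 'B': [([-0.0412, -0.0076], 2820)]} [0.46434244 0.29784216 0.10304203]
290 319.6666666666667 [-0.0417  0.0485  0.1129]
300 319.5 [-0.0374  0.0485  0.116 ]
310 319.0 [-0.0329  0.0483  0.1191]
320 319.0 [-0.0283  0.0483  0.1223]
330 318.0 [-0.0235  0.0479  0.1257]
340 318.0 [-0.0186  0.0479  0.1291]
```

```bash
python3 -m jog '[[[0,0,0,0,0,0,255],[0,0,0,0,0,0,255],[0,0,0,0,0,0,0],[0,0,0,0,0,0,0],[0,0,0,0,0,0,0],[0,0,0,0,0,0,0],[-0.002,-0.017,0.018,0,0,0,0],[-0.004,-0.034,0.037,0,0,0,0],[-0.006,-0.051,0.055,0,0,0,0],[-0.008,-0.068,0.073,0,0,0,0]]]'
python3 -m jog '[[[-0.003,-0.03,0.03,0,0,0,0],[-0.003,-0.03,0.03,0,0,0,0],[-0.003,-0.03,0.03,0,0,0,0]]]'
python3 - <<'E'
from meas import *
c=bot.camera_model("wrist"); w=bot.camera("wrist"); cv2.imwrite("pics/w12.png",w); np.savez("w12.npz",K=c["K"],T=c["T"]); print(marks(w,c))
P=line(w,c); Q=P[(abs(P[:,0]+.0315)<.010)&(abs(P[:,1]-.05)<.008)]; print(len(Q),Q[:,1].mean() if len(Q) else 0,Q[:,1].std() if len(Q) else 0)
o=bot.get_obs(); print(o["eef_pos"],o["joint_pos"],rotto(stagepose(180,10)))
t=bot.camera("top"); cv2.imwrite("pics/t12.png",t); ct=bot.camera_model("top")
m=cv2.inRange(cv2.cvtColor(t[150:182,330:372],cv2.COLOR_BGR2HSV),(108,120,60),(130,255,255)); mo=cv2.moments(m,True); p=(mo['m10']/mo['m00']+330,mo['m01']/mo['m00']+150); print(mo['m00'],p,onz(ct,p,.096).round(4))
E
```

```text
clock: 13.62
eef_pos: [0.4562, 0.2278, 0.1761]
tool_rot: [-0.616, 0.695, 0.242, 0.28]
ft_force: [1.1, 0.0, -0.3]
grip_width: 0.0855
clock: 13.87
eef_pos: [0.4554, 0.1972, 0.2071]
tool_rot: [-0.616, 0.696, 0.24, 0.281]
ft_force: [-0.7, -0.0, -0.7]
grip_width: 0.0855
{'Y': [([-0.0396, 0.0488], 883)], 'B': [([-0.0409, -0.0068], 865)]}
108 0.04858803431558672 0.0009826539321660043
[0.45436731 0.19794652 0.20573514] [-0.05062691  0.14804244 -0.37158936  0.96999652  0.75364135 -1.46781435] [-22.48  29.22 -85.89]
63.0 (338.36507936507934, 162.04761904761904) [ 0.6045 -0.0257  0.096 ]
```

```bash
python3 -m jog '[[[0,-0.03,0.04,-22.5,29.2,-85.9,0],[-0.01,-0.06,0.04,-22.5,29.2,-85.9,0],[-0.01,-0.09,0.04,-22.5,29.2,-85.9,0],[-0.01,-0.12,0.04,-22.5,29.2,-85.9,0],[-0.01,-0.15,0.04,-22.5,29.2,-85.9,0],[-0.01,-0.18,0.04,-22.5,29.2,-85.9,0],[-0.01,-0.21,0.02,-22.5,29.2,-85.9,0],[-0.01,-0.24,-0.005,-22.5,29.2,-85.9,0],[-0.01,-0.249,-0.005,-22.5,29.2,-85.9,0],[-0.01,-0.249,-0.005,-22.5,29.2,-85.9,0]]]'
python3 -m jog '[[[0,0,0,0,0,0,0]]]'
python3 - <<'E'
from h import *
o=bot.get_obs();print(rotto(stagepose(180,10)),o["eef_pos"])
E
```

```text
clock: 14.8
eef_pos: [0.4417, -0.0513, 0.1971]
tool_rot: [-0.117, 0.981, 0.06, 0.14]
ft_force: [0.5, -0.1, 0.8]
grip_width: 0.0855
clock: 14.88
eef_pos: [0.4434, -0.0485, 0.1992]
tool_rot: [-0.121, 0.981, 0.061, 0.142]
ft_force: [0.1, 0.4, 0.8]
grip_width: 0.0855
[ -5.42   6.73 -20.16] [ 0.44335045 -0.04853259  0.19923599]
```

```bash
python3 -m jog '[[[0,0,0,-5.4,6.7,-20.2,0],[0,0,0,-5.4,6.7,-20.2,0],[0,0,0,-5.4,6.7,-20.2,0],[0,0,0,-5.4,6.7,-20.2,0],[0,0,0,-5.4,6.7,-20.2,0]]]'
python3 - <<'E'
from h import *
p=[]
for i in range(4):
    c=bot.camera_model("wrist"); p.append(bot.get_obs()["eef_pos"]); w=bot.camera("wrist")
print(np.round(p,4),rotto(stagepose(180,10))); cv2.imwrite("pics/w13.png",w); np.savez("w13.npz",K=c["K"],T=c["T"])
hsv=cv2.cvtColor(w,cv2.COLOR_BGR2HSV)
for lo,hi in(((20,150,150),(35,255,255)),((108,150,180),(130,255,255))):
    k,l,st,ce=cv2.connectedComponentsWithStats(cv2.inRange(hsv,lo,hi)); i=1+st[1:,4].argmax(); print(st[i],ce[i],onz(c,ce[i],.096).round(4))
E
```

```text
clock: 15.3
eef_pos: [0.4436, -0.0487, 0.1994]
tool_rot: [0.046, 0.995, -0.004, 0.088]
ft_force: [0.3, -0.6, 0.5]
grip_width: 0.085
[[ 0.4436 -0.0487  0.1994]
 [ 0.4432 -0.0493  0.1994]
 [ 0.443  -0.0498  0.1996]
 [ 0.4429 -0.0502  0.1997]] [ 0.02  0.1  -0.01]
[274 330  21  17 261] [283.88122605 338.17624521] [ 0.5758 -0.0971  0.096 ]
[103 353  43  30 773] [120.77102199 365.00388098] [ 0.5959 -0.2642  0.096 ]
```

```bash
python3 -m jog '[[[0.02,0,-0.03,0,0,0,0],[0.039,-0.0005,-0.066,0,0,0,0],[0.039,-0.0005,-0.1,0,0,0,0],[0.039,-0.0005,-0.133,0,0,0,0],[0.039,-0.0005,-0.133,0,0,0,0],[0.039,-0.0005,-0.133,0,0,0,255],[0.039,-0.0005,-0.133,0,0,0,255],[0.039,-0.0005,-0.133,0,0,0,255],[0.039,-0.0005,-0.133,0,0,0,255],[0.039,-0.0005,-0.133,0,0,0,255]]]'
python3 -m jog '[[[0,0,0,0,0,0,255],[0,0,0,0,0,0,255],[0,0,0,0,0,0,255],[0,0,0,0,0,0,255]]]'
cat > cap.py <<'E'
from h import *
t=bot.camera("top"); cv2.imwrite(f"pics/tl.png",t); ct=bot.camera_model("top")
for n,b,lo,hi in(("B",(330,150,42,36),(108,120,60),(130,255,255)),("Y",(362,160,50,42),(20,120,90),(35,255,255))):
    x,y,w,h=b; m=cv2.inRange(cv2.cvtColor(t[y:y+h,x:x+w],cv2.COLOR_BGR2HSV),lo,hi); mo=cv2.moments(m,True)
    if mo['m00']: p=(mo['m10']/mo['m00']+x,mo['m01']/mo['m00']+y); print(n,mo['m00'],np.round(p,2),onz(ct,p,.096).round(4))
print(bot.get_obs()["eef_pos"])
E
python3 cap.py
```

```text
clock: 16.33
eef_pos: [0.4841, -0.051, 0.0695]
tool_rot: [0.05, 0.995, -0.005, 0.09]
ft_force: [-0.7, 0.1, 0.1]
grip_width: 0.0256
clock: 16.67
eef_pos: [0.4844, -0.051, 0.0697]
tool_rot: [0.05, 0.995, -0.005, 0.091]
ft_force: [-1.2, -0.6, 6.0]
grip_width: 0.0215
B 63.0 [338.46 161.94] [ 0.6048 -0.026   0.096 ]
Y 60.0 [368.98 175.48] [ 0.5731 -0.0938  0.096 ]
[ 0.48435712 -0.05101455  0.06971707]
```

```bash
python3 -m jog '[[[-0.004,-0.01,0,0,0,0,255],[-0.009,-0.021,0,0,0,0,255],[-0.014,-0.032,0,0,0,0,255],[-0.02,-0.044,0,0,0,0,255],[-0.025,-0.056,0,0,0,0,255],[-0.029,-0.065,0,0,0,0,255],[-0.031,-0.0695,0,0,0,0,255],[-0.031,-0.07,0,0,0,0,255],[-0.031,-0.07,0,0,0,0,255],[-0.031,-0.07,0,0,0,0,255]]]'
python3 -m jog '[[[0,0,0,0,0,0,255],[0,0,0,0,0,0,255],[0,0,0,0,0,0,255]]]'
python3 cap.py
python3 -m jog '[[[0,0,0,0,0,0,0],[0,0,0,0,0,0,0],[0,0,0,0,0,0,0],[0,0,0,0,0,0,0],[0,0,0,0,0,0,0],[-0.01,0.01,0.03,0,0,0,0],[-0.01,0.02,0.07,0,0,0,0],[-0.01,0.03,0.1,0,0,0,0],[-0.01,0.03,0.13,0,0,0,0],[-0.01,0.03,0.13,0,0,0,0]]]'
python3 -m jog '[[[0,0,0,0,0,0,0],[0,0,0,0,0,0,0],[0,0,0,0,0,0,0]]]'
python3 cap.py
python3 - <<'E'
from h import *
c=bot.camera_model("wrist"); w=bot.camera("wrist"); cv2.imwrite("pics/w14.png",w); np.savez("w14.npz",K=c["K"],T=c["T"])
hsv=cv2.cvtColor(w[:, 180:460],cv2.COLOR_BGR2HSV)
for lo,hi in(((20,150,150),(35,255,255)),((108,150,180),(130,255,255))):
    k,l,st,ce=cv2.connectedComponentsWithStats(cv2.inRange(hsv,lo,hi)); i=1+st[1:,4].argmax(); p=ce[i]+[180,0]; print(st[i],p,onz(c,p,.096).round(4))
    if lo[0]==108: print("tip px expected", proj(c,np.r_[onz(c,p,.096)[:2],.108]))
print("tip by w6 est",proj(c,np.array([.5745,-.0972,.108])))
E
```

```text
clock: 17.55
eef_pos: [0.4533, -0.1225, 0.0696]
tool_rot: [0.05, 0.995, -0.006, 0.091]
ft_force: [0.0, -1.1, 7.1]
grip_width: 0.0214
clock: 17.8
eef_pos: [0.4533, -0.1224, 0.0697]
tool_rot: [0.05, 0.995, -0.006, 0.091]
ft_force: [-0.5, -2.0, 7.7]
grip_width: 0.022
B 34.0 [368.85 175.94] [ 0.5721 -0.0935  0.096 ]
Y 70.0 [401.74 188.3 ] [ 0.5432 -0.1662  0.096 ]
[ 0.45330871 -0.12241602  0.06967506]
clock: 18.68
eef_pos: [0.4456, -0.0911, 0.204]
tool_rot: [0.049, 0.994, -0.006, 0.094]
ft_force: [1.1, 0.1, -0.9]
grip_width: 0.0857
clock: 18.93
eef_pos: [0.4403, -0.0906, 0.1958]
tool_rot: [0.05, 0.995, -0.004, 0.087]
ft_force: [-0.2, -0.3, -0.7]
grip_width: 0.0853
B 34.0 [368.94 175.85] [ 0.5723 -0.0937  0.096 ]
Y 73.0 [401.59 188.37] [ 0.543  -0.1658  0.096 ]
[ 0.44028241 -0.09059266  0.19565889]
[ 55 313  22  18 302] [245.75165563 321.67880795] [ 0.5451 -0.1682  0.096 ]
[135 334  21  15 227] [324.99118943 340.66519824] [ 0.5755 -0.099   0.096 ]
tip px expected [325.20012506 350.42951777]
tip by w6 est [327.13372163 349.49835278]
```

Run:
```python
from h import *
for n,x0,x1,y0 in(("w6",270,300,336),("w14",308,345,336)):
    g=cv2.imread(f"pics/{n}.png").max(2); print(n,x0)
    for y in range(y0,y0+24,1): print(y,''.join('#' if v<45 else '+' if v<80 else '.' for v in g[y,x0:x1]))
```

```text
w6 270
336 ............................+.
337 ..............................
338 ..............................
339 ..............................
340 ..............................
341 ....+.........................
342 ....+.........................
343 ....+......................+..
344 ..........................++..
345 .........................++...
346 ..............................
347 ...+..........+...............
348 ...+..........+#+..........+..
349 ..............###..........+++
350 ..............###..........+++
351 ..............###..........+++
352 ..............###...........+.
353 ..............###.............
354 .............+##+.............
355 .............####.............
356 .............####.............
357 ............+###+.............
358 ............+###..............
359 ............+###..............
w14 308
336 .......+...................++........
337 .......+....................+........
338 ............................+........
339 .....................................
340 .....................................
341 .....................................
342 .....................................
343 .....................................
344 ............................+........
345 .....................................
346 .............................+.......
347 .............................+.......
348 .............................+.......
349 ...............+.............+.......
350 ...............+.......+.....+.......
351 ...............+.+##+..+.............
352 ...............+.+##+..+.............
353 ...............+.+###................
354 .........+.......+###................
355 .................+###................
356 .................+###................
357 .................+###................
358 .................####+...............
359 .................####+...............
```

The blue cap is within about 1 mm of the needle: the tip is seen at (326.5,351) and expected at (325.2,350.4). Back to the console.

```bash
python3 -m jog '[[[0,0.03,0.04,23.1,-28.5,85.9,0],[0,0.06,0.05,23.1,-28.5,85.9,0],[0,0.09,0.05,23.1,-28.5,85.9,0],[0.005,0.12,0.05,23.1,-28.5,85.9,0],[0.01,0.15,0.05,23.1,-28.5,85.9,0],[0.014,0.18,0.05,23.1,-28.5,85.9,0],[0.014,0.21,0.05,23.1,-28.5,85.9,0],[0.014,0.24,0.04,23.1,-28.5,85.9,0],[0.014,0.27,0.03,23.1,-28.5,85.9,0],[0.014,0.288,0.02,23.1,-28.5,85.9,0]]]'
python3 -m jog '[[[0,0,0,0,0,0,0]]]'
python3 -c "
from h import *
print(rotto(conpose(43)),bot.get_obs()['eef_pos'])"
```

```text
clock: 19.87
eef_pos: [0.4543, 0.1993, 0.2165]
tool_rot: [-0.484, 0.816, 0.198, 0.245]
ft_force: [0.1, -0.8, -0.9]
grip_width: 0.0853
clock: 19.95
eef_pos: [0.4532, 0.198, 0.213]
tool_rot: [-0.482, 0.819, 0.199, 0.241]
ft_force: [-0.9, -0.9, -0.4]
grip_width: 0.0851
[ 5.07 -7.17 19.83] [0.45316864 0.19804735 0.21297112]
```

```bash
python3 -m jog '[[[0,0,0,5.1,-7.2,19.8,0],[0,0,0,5.1,-7.2,19.8,0],[0,0,0,5.1,-7.2,19.8,0],[0,0,0,5.1,-7.2,19.8,0],[0,0,0,5.1,-7.2,19.8,0],[0,0,0,5.1,-7.2,19.8,0]]]'
python3 - <<'E'
from meas import *
c=bot.camera_model("wrist"); w=bot.camera("wrist"); print(marks(w,c))
P=line(w,c); Q=P[(abs(P[:,0]+.0315)<.010)&(abs(P[:,1]-.05)<.008)]; print(len(Q),Q[:,1].mean() if len(Q) else 0)
o=bot.get_obs(); e=o["eef_pos"]; R=conpose(43); z=R.as_matrix()[:,2]; t=np.array([.4643,.2978,.103])
for b in(.1,.05,0): print((t-b*z-e).round(4))
print(e,rotto(R))
E
```

```text
clock: 20.45
eef_pos: [0.4555, 0.1968, 0.2173]
tool_rot: [-0.613, 0.699, 0.241, 0.278]
ft_force: [-0.1, -0.5, 0.6]
grip_width: 0.0856
{'Y': [([-0.0393, 0.0484], 874)], 'B': [([-0.0404, -0.0071], 852)]}
102 0.048276816381212395
[ 0.0006  0.033  -0.0415]
[ 0.0048  0.0668 -0.0781]
[ 0.009   0.1007 -0.1147]
[0.45532706 0.19713601 0.21766795] [-0.17  0.35  0.41]
```

```bash
python3 -m jog '[[[0.0006,0.016,-0.02,0,0,0.3,0],[0.001,0.033,-0.0415,0,0,0.3,0],[0.003,0.05,-0.06,0,0,0.3,0],[0.005,0.067,-0.078,0,0,0.3,0],[0.007,0.084,-0.097,0,0,0.3,0],[0.009,0.1005,-0.1147,0,0,0.3,0],[0.009,0.1005,-0.1147,0,0,0.3,0],[0.009,0.1005,-0.1147,0,0,0.3,0],[0.009,0.1005,-0.1147,0,0,0.3,0]]]'
python3 -m jog '[[[0,0,0,0,0,0,255],[0,0,0,0,0,0,255],[0,0,0,0,0,0,255],[0,0,0,0,0,0,255],[0,0,0,0,0,0,255],[0,0,0,0,0,0,255],[0,0,0,0,0,0,255],[0,0,0,0,0,0,255],[0,0,0,0,0,0,255]]]'
python3 chk.py w15
```

```text
clock: 21.25
eef_pos: [0.4646, 0.2978, 0.1039]
tool_rot: [-0.617, 0.695, 0.242, 0.279]
ft_force: [-0.1, 0.1, -0.3]
grip_width: 0.0855
clock: 22.0
eef_pos: [0.465, 0.2972, 0.1034]
tool_rot: [-0.616, 0.696, 0.242, 0.279]
ft_force: [-2.2, -5.4, 4.9]
grip_width: 0.0216
{'Y': [([-0.0401, 0.0486], 2681)], 'B': [([-0.0412, -0.0076], 2786)]} [0.4649749  0.29723704 0.10344529]
290 320.0 [-0.0414  0.048   0.1132]
300 319.5 [-0.0371  0.0478  0.1162]
310 319.0 [-0.0326  0.0476  0.1193]
320 318.5 [-0.028   0.0474  0.1226]
330 318.0 [-0.0232  0.0472  0.1259]
340 318.0 [-0.0182  0.0472  0.1294]
```

```bash
python3 -m jog '[[[0.006,-0.0009,0,0,0,0,255],[0.016,-0.0023,0,0,0,0,255],[0.027,-0.0038,0,0,0,0,255],[0.038,-0.0054,0,0,0,0,255],[0.047,-0.0067,0,0,0,0,255],[0.052,-0.0074,0,0,0,0,255],[0.054,-0.0077,0,0,0,0,255],[0.054,-0.0077,0,0,0,0,255],[0.054,-0.0077,0,0,0,0,255],[0.054,-0.0077,0,0,0,0,255]]]'
python3 -m jog '[[[0,0,0,0,0,0,255],[0,0,0,0,0,0,255],[0,0,0,0,0,0,255]]]'
python3 chk.py w16
```

```text
clock: 22.88
eef_pos: [0.52, 0.2884, 0.1035]
tool_rot: [-0.616, 0.697, 0.241, 0.279]
ft_force: [-0.0, -7.9, 5.5]
grip_width: 0.0216
clock: 23.13
eef_pos: [0.52, 0.2885, 0.1034]
tool_rot: [-0.616, 0.697, 0.24, 0.279]
ft_force: [-1.0, -7.6, 5.9]
grip_width: 0.0216
{'Y': [([-0.0401, 0.0495], 2636)], 'B': [([-0.0413, -0.0064], 2588)]} [0.52002884 0.2884577  0.10346248]
290 320.0 [-0.042  -0.0077  0.1127]
300 319.0 [-0.0376 -0.0081  0.1158]
310 319.0 [-0.0331 -0.0081  0.119 ]
320 318.0 [-0.0284 -0.0085  0.1222]
330 318.0 [-0.0236 -0.0085  0.1256]
340 318.0 [-0.0186 -0.0085  0.1291]
```

```bash
python3 -m jog '[[[-0.0015,0.0002,0,0,0,0,255],[-0.0015,0.0002,0,0,0,0,255],[-0.0015,0.0002,0,0,0,0,255],[-0.0015,0.0002,0,0,0,0,255],[-0.0015,0.0002,0,0,0,0,255],[-0.0015,0.0002,0,0,0,0,255]]]'
python3 chk.py w17
python3 -m jog '[[[0,0,0,0,0,0,0],[0,0,0,0,0,0,0],[0,0,0,0,0,0,0],[0,0,0,0,0,0,0],[0,0,0,0,0,0,0],[-0.002,-0.017,0.018,0,0,0,0],[-0.004,-0.034,0.037,0,0,0,0],[-0.006,-0.051,0.055,0,0,0,0],[-0.008,-0.068,0.073,0,0,0,0],[-0.01,-0.09,0.1,0,0,0,0]]]'
python3 -m jog '[[[0,-0.01,0.02,0,0,0,0],[0,-0.01,0.02,0,0,0,0],[0,-0.01,0.02,0,0,0,0],[0,-0.01,0.02,0,0,0,0]]]'
python3 cap.py
python3 - <<'E'
from meas import *
c=bot.camera_model("wrist"); w=bot.camera("wrist"); cv2.imwrite("pics/w18.png",w); print(marks(w,c))
P=line(w,c); Q=P[(abs(P[:,0]+.0315)<.010)&(abs(P[:,1]+.0066)<.008)]; print(len(Q),Q[:,1].mean() if len(Q) else 0,Q[:,1].std())
s=bot.camera("scene");t=cv2.imread("pics/tl.png"); f=lambda i:cv2.resize(i,(400,300),interpolation=cv2.INTER_AREA)
cv2.imwrite("pics/c18.png",np.vstack([np.hstack([f(w),f(s)]),np.hstack([f(t),f(t[80:260,300:540])])])); print(bot.get_obs()["joint_vel"].round(3),bot.get_obs()["ft_force"])
E
```

```text
clock: 23.68
eef_pos: [0.5187, 0.2887, 0.1035]
tool_rot: [-0.616, 0.696, 0.24, 0.279]
ft_force: [0.5, -7.5, 5.2]
grip_width: 0.0213
{'Y': [([-0.0401, 0.0495], 2639)], 'B': [([-0.0413, -0.0065], 2593)]} [0.51868187 0.28865134 0.1034252 ]
290 318.5 [-0.042  -0.007   0.1128]
300 319.0 [-0.0376 -0.0067  0.1158]
310 319.0 [-0.0331 -0.0067  0.119 ]
320 318.0 [-0.0284 -0.0071  0.1222]
330 318.0 [-0.0236 -0.0071  0.1256]
340 318.0 [-0.0186 -0.0071  0.1291]
clock: 24.57
eef_pos: [0.5053, 0.2002, 0.2021]
tool_rot: [-0.617, 0.696, 0.243, 0.277]
ft_force: [0.8, -0.6, -0.2]
grip_width: 0.0853
clock: 24.9
eef_pos: [0.5066, 0.1904, 0.2221]
tool_rot: [-0.617, 0.696, 0.242, 0.278]
ft_force: [-0.5, 0.2, -0.2]
grip_width: 0.0854
Y 71.0 [401.72 188.37] [ 0.543  -0.1661  0.096 ]
[0.50619186 0.19068418 0.22156171]
{'Y': [([-0.0394, 0.0488], 881)], 'B': [([-0.0408, -0.0066], 838)]}
93 -0.0069242544169776715 0.0009182590048215149
[ 0.001  0.003  0.003  0.004  0.001 -0.001] [ 0.53915424 -0.0045497   1.13280803]
```

View pics/c18.png

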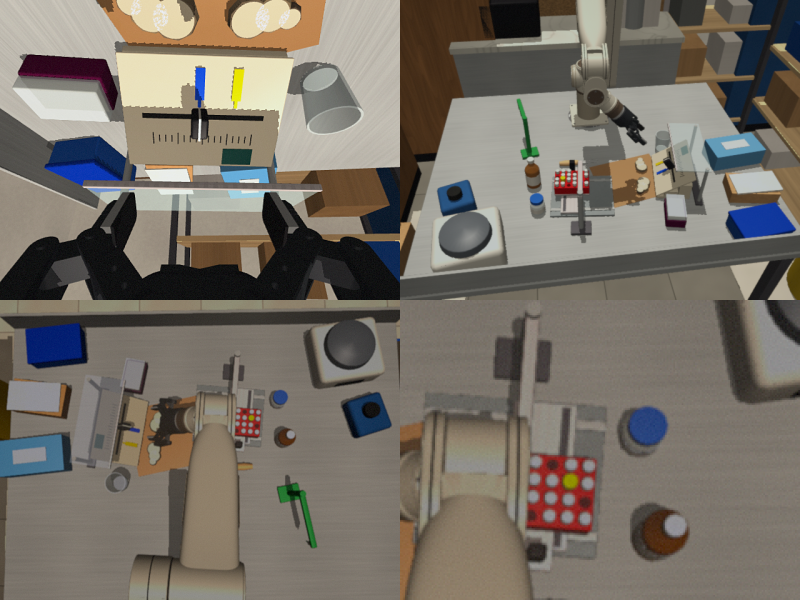

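The last view shows the slider at the blue mark with its line level with the blue arrow. The rack has not moved since it was released, everything else is upright in place, and the gripper is clear. Handing in.

```bash
python3 -c "
from workcell import bot
print(bot.job_done())"
```

```text
the job is handed in; nothing more can be done
None
```

Both tubes are dosed in the order asked, yellow then blue, and the job was handed in at about 25 s on the robot's clock. For each tube I slid the rack until its cap was under the needle, let go, then moved the console grip to that tube's mark and let go again.

| | Cap off the needle axis | Grip line off its mark, after release |
|---|---|---|
| Yellow | about 1.4 mm | about 0.2 mm |
| Blue | about 1 mm | about 0.3 mm |

- **Final state:** the yellow cap's position in the top camera shows the rack stayed put after its last release. In the last pictures nothing else on the bench looked moved or knocked over. The gripper was open and clear, with about 1 N on the wrist sensor.
- **Disagreements:** readings of the marks differed by 1–2 mm between views, so I overshot yellow by about 2.7 mm and blue by about 1.6 mm. I corrected both from close views before letting go. The cameras also differed by 2–3 mm in absolute position, so I placed the caps by their offset from the needle tip.
- **Not rechecked:** the arm hid the blue cap in the last top picture. Its place there rests on the earlier close measurement and on the rack not having moved since.

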